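# Read a calibration filter in a bench photometer

### The job

Take the framed glass filter out of its storage block and stand it fully down in the empty rear place of the photometer's cell carriage. Then take the knob of the carriage's pull rod and draw the rod straight and gently out, without binding it in its bore, until the filter stands centred in the light beam, and keep hold of the knob there against the return spring: finish while still holding it. Leave the clear reference glass standing in the front place and do not disturb the things around.

Things in the scene. Friction and masses are not known exactly. Their poses are not given: they have to be found in the camera images.
- photometer: Bench photometer, fixed cream box, 285 mm deep (x), y -265 to +75, 130 high. Origin: bench level, on the front panel's face below the pull rod; x points into the machine, z up. Open-topped sample compartment at x 42 to 237, y -60 to +60 mm (120 mm wide: open the fingers little inside). On the -y side its lid lies folded back (top at 143 mm), with a sloped console (to 155 mm) near the front.
- carriage: Loose carriage in the compartment, 0.3 kg, one piece with rod and knob: aluminium block 110 x 56 x 34 mm, top 86 mm above the bench. x along the rod, into the machine. Origin: underside, below the front place; fully in, this lies under the beam. Slots open upwards, each 46 (x) by 12 (y), 26 mm deep: front place at x = 0, rear place at x = 52 mm. Side guides and bore hold it straight.
- knob (a point): Centre of the round metal knob on the end of the pull rod: 22 mm diameter, 30 mm long along the rod, 70 mm above the bench. Fully in, it is 55 mm in front of the front panel (knob 40 to 70 mm out). Moves with the carriage; axes as the carriage's. Free room for fingers from above.
- sample_place (a point): Centre of the floor of the empty rear slot in the carriage (60 mm above the bench, 26 mm below the carriage's top). Axes as the carriage's. A glass fully down stands on this floor.
- beam (a point): Middle of the light beam, which crosses the compartment along the photometer's y, 156 mm behind the front panel and 100 mm above the bench, between round ports in the two side walls; thin dark index lines on the two rims mark it from above. Axes as the photometer's.
- filter: The filter: dark grey glass in an aluminium frame, a loose slab 44 mm wide (x), 10 thick (y), 66 high (z), 60 g. Origin: centre of its underside. Same either way round. It starts upright in a slot of the white storage block, top 78 mm above the bench. Glass 29 mm square, centre 39.5 mm up.
- blank: Clear reference glass in the same kind of frame (44 x 10 x 66 mm), loose, standing in the carriage's front place, top 126 mm above the bench. It stays there and travels with the carriage. Origin: centre of its underside.
- stand: White storage block 70 (x) x 100 (y) x 38 mm, fixed. Two slots 47 x 13 mm, 26 mm deep, at y = -25 mm (empty) and +25 mm (the filter). Origin: centre of its underside. It stands to the left or to the right of the photometer as the robot sees it.
- plates: Bystander: stack of three lidded culture plates, 86 x 128 x 61 mm. Origin: centre of its underside.
- tuberack: Bystander: grey rack 60 x 100 mm with four capped tubes, 103 mm high over the caps. Origin: centre of its underside.
- bottle: Bystander: reagent bottle, 60 mm diameter, 100 mm high. Origin: centre of its underside.
- bore (a point): Mouth of the rod's bore in the front panel, 70 mm above the bench; axes as the photometer's. The 10 mm steel rod runs in an 11.5 mm wide, 42 mm long bore and is pulled along -x. A return spring pushes carriage and rod in: 5 N at rest, 8 N at 52 mm of travel; friction adds 1 to 4 N; stop at 75 mm. Let go, it slides back in.
Mind the look-alikes: they are no part of the job. Leave any orange, turquoise or yellow look-alike of the filter alone.

How it is judged:
On the way:
1. the filter stands fully down in the rear place of the carriage, let go, with the carriage still fully in (horizontal distance between filter and sample_place below 0.004 m and z of filter in the frame of sample_place below 0.003 m and angle between filter's own z axis and vertical below 0.08 rad and contact force between the fingers and filter below 0.1 N and x of carriage in the frame of photometer above 0.15 m), for 0.2 s.
At the end, for the whole second after the job is handed in: Fingers grip the knob (over 3 N), carriage still and straight in its bore; the filter within 3 mm of the beam along the rod; filter and reference glass fully down in their places (within 4 mm, 3 mm in height); the arm touches neither filter nor housing (x of filter in the frame of beam between -0.003 and 0.003 m and horizontal distance between filter and sample_place below 0.004 m and z of filter in the frame of sample_place below 0.003 m and angle between filter's own z axis and vertical below 0.08 rad and angle between the x axis of carriage and the x axis of photometer, either way round below 0.04 rad and contact force between the fingers and carriage above 3 N and distance between the grasp point and knob below 0.035 m and contact force between the arm and photometer below 0.5 N and contact force between each of the arm, the fingers and filter below 0.1 N and linear speed of carriage below 0.01 m/s and horizontal distance between blank and carriage below 0.005 m and z of blank in the frame of carriage below 0.012 m); the arm keeps its last pose, push and grip.
It fails at once if the rod or carriage is forced against the housing (more than 60 N) (contact force between carriage and photometer above 60 N).
It fails at once if the reference glass is lifted out of its place (z of blank in the frame of carriage above 0.02 m).
It fails at once if a bystander is pushed away (distance of any of plates, tuberack, bottle from where it was at the start of the episode above 0.03 m).
It also fails if it takes over 58 s, if anything falls off the work surface, if the arm or the gripper's body presses on something with over 40 N, if the wrist force passes 120 N, or if a joint passes its speed limit or range.

### The arm

A 6-joint arm with a two-finger parallel gripper is mounted at the origin on the work surface. World frame = base frame: x ahead of the robot, y to its left, z up, the work surface at z = 0. Lengths are in m, angles in rad, forces in N, time in s.
With the tool pointing down it reaches from about 0.25 to 0.725 m from the base axis. Payload 4 kg.
Tool frame: the origin (TCP) lies on the centre line of the jaws, within the pads' length; the fingertips stand 22 mm ahead of it and the grasp point (between the pads) lies 3 mm ahead of it; z points along the fingers, y is the line along which they close (so a half turn about z gives the same grasp; the last joint's range is limited). The gripper opens to 85 mm and grips with 20 to 120 N. Pads are 22 mm wide; open, the fingers measure 114 mm over their backs; the gripper's body (76 mm by 85 mm) begins 54 mm behind the grasp point. The pads swing forward as they close: fully open they stand 13 mm farther back than shut.
Start: joints at [1.185, 0.241, 0.005, 1.335, 0, 1.571], TCP at [0.188, 0.463, 0.253] pointing down, gripper open.
Joint ranges: [-2.72, 2.72], [-1.05, 1.87], [-1.09, 1.28], [-1.99, 2.15], [-1.42, 1.44], [-3.14, 3.14]. Speed limits (rad/s): [2.79, 2.79, 3.14, 3.14, 3.14, 3.14].

### API

Orientations are given as a unit quaternion [x, y, z, w].
In Python, from workcell import bot gives the robot as it stands.
- The arm moves only by the shell command python3 -m inch 'ROWS'. ROWS is JSON, one flat list of numbers, 7 for each row, row after row: the shift along the world's x, y, z in mm, then the turn, a rotation vector about the world's x, y, z in rad, then the opening in per cent of the stroke, from 0 (shut) to 100 (fully open). A call has 1 to 8 rows; each row is the pose to reach, as a shift and turn from the pose commanded when the call began; what a row does not reach only later rows make up. A row lasts 1/12 s, in which the tool goes at most 41.7 mm and 7.16 degrees, less where a joint would pass 70% of its speed; a pose out of reach is approached as far as the arm can. A call with a gripper value outside its range is refused whole. The fingers move at their own pace and stop on an object; the grip force is fixed at half the most. Time passes only in rows, so rows that repeat a pose let the fingers close. It gives the time, the measured TCP pose, the force, the opening and the grip force at its end, in the units of the state.
- bot.get_obs(): the state, without advancing time (a new reading comes with each control period).
- bot.camera(name): name is "scene" or "top" or "wrist"; returns the picture (420x560x3 uint8, blue, green, red); there is no depth.
- bot.camera_info(name): a dict with "intrinsics" (3x3 intrinsics, pixels), "camera_from_world" (4x4, takes a point from world to camera coordinates); the wrist camera has in their place "hand_eye" (4x4, takes a point from camera to tool coordinates, whose origin is the TCP and whose axes are the flange's). Camera axes: x right, y down, z forward; pixel columns grow to the right and rows downward; lengths in m; the calibration is good to about 2 mm. A picture is of the moment at which its call begins: read the wrist's pose just before it. camera_info takes no time and is no camera call.
- bot.job_done(): hands the job in; it is judged then, once.
Trained networks look in the newest picture that a camera, given by its name, has taken for a name from the list of things; names that differ only in an ending like _2 or _b are one class to them, and where a whole thing is asked for, a point or a joint stands for the part that bears it (a point fixed in the world has none). Each returns a list of dicts, best first, with "confidence" (0 to 1); they miss things now and then, are a little off and sometimes report something else, mostly with a low value. They report only what shows in the picture. A call takes as long as a camera call. They do not tell look-alikes from the thing itself.
- bot.silhouettes(camera, target): "mask" (420x560 bool, what is visible of it) and "uv" ([column, row] in pixels, amid what is visible of it).
- bot.spot_point(camera, target): "uv" ([column, row] in pixels: a listed point, or the origin of a listed thing).
The state is a dict: "clock": time; "joint_pos": joint angles; "joint_vel": joint speeds; "tau": joint torques, N m; "eef_pos": TCP position; "tool_rot": TCP orientation; "ft_force": force on the tool from outside, world axes, zero at the start; "ft_torque": the same for the moment, N m; "grip_width": finger opening in m; "grasp_force": force on a finger pad.
Only numpy, scipy, OpenCV 4.12 (cv2) and the standard library are available. Lean on these libraries where they do the work, as an engineer would, in place of code of your own. Each camera call takes 0.05 s, during which the arm holds its last target. There are 200 camera calls.

## Working session

There is one attempt and no reset: what is moved stays moved. The work goes in short steps, Python scripts to look and compute and a shell command to move; the robot and the scene stay as the last step left them, time stands still between calls to the robot, and variables do not carry over. Pictures are saved under pics/ and viewed, at most 12 in all, crops included, and the job is handed in when it is done.

```bash
ls; mkdir -p pics
cat > h.py <<'E'
import numpy as np, cv2
from scipy.spatial.transform import Rotation as R
from workcell import bot
def cam(name):
    o=bot.get_obs(); im=bot.camera(name); i=bot.camera_info(name); K=np.array(i["intrinsics"])
    if name=="wrist":
        T=np.eye(4);T[:3,:3]=R.from_quat(o["tool_rot"]).as_matrix();T[:3,3]=o["eef_pos"]
        W=T@np.array(i["hand_eye"])
    else: W=np.linalg.inv(np.array(i["camera_from_world"]))
    return im,K,W
def ray(K,W,uv):
    d=W[:3,:3]@np.linalg.inv(K)@[uv[0],uv[1],1]; return W[:3,3],d/np.linalg.norm(d)
def atz(K,W,uv,z):
    c,d=ray(K,W,uv); return c+d*(z-c[2])/d[2]
def proj(K,W,p):
    q=np.linalg.inv(W)@np.r_[p,1]; q=K@q[:3]; return q[:2]/q[2]
def tri(rays):
    A=0;b=0
    for c,d in rays:
        M=np.eye(3)-np.outer(d,d);A=A+M;b=b+M@c
    return np.linalg.solve(A,b)
E
python3 - <<'E'
from h import *
V={}
for n in("scene","top"):
    im,K,W=cam(n); V[n]=(K,W); cv2.imwrite(f"pics/{n}0.png",im); print(n,W[:3,3].round(3))
    for t in("filter","blank","stand","knob","sample_place","bore","beam","photometer","carriage","plates","tuberack","bottle"):
        r=bot.spot_point(n,t); print(t,[(np.round(a["uv"],1).tolist(),round(a["confidence"],2)) for a in r[:4]])
E
```

```text
pics
scene [ 1.432 -0.061  0.997]
filter [([436.2, 218.8], 0.84), ([426.8, 202.0], 0.79), ([417.7, 232.5], 0.62), ([400.8, 206.0], 0.42)]
blank [([283.2, 209.7], 0.7), ([301.8, 205.1], 0.19)]
stand [([398.7, 206.6], 0.55)]
knob [([214.3, 224.1], 0.66)]
sample_place [([301.6, 203.4], 0.55), ([213.4, 221.2], 0.34), ([286.6, 198.3], 0.23)]
bore [([231.0, 213.8], 0.73)]
beam [([286.9, 198.2], 0.66)]
photometer [([232.6, 233.9], 0.94), ([212.5, 220.6], 0.68)]
carriage [([284.3, 210.0], 0.58)]
plates [([354.9, 176.2], 0.93)]
tuberack [([122.2, 243.7], 0.88)]
bottle [([153.8, 296.3], 0.57)]
top [0.357 0.065 1.477]
filter [([113.1, 207.3], 0.68), ([140.8, 168.7], 0.61), ([139.0, 202.1], 0.55), ([106.7, 181.3], 0.54)]
blank [([272.4, 196.5], 0.58)]
stand [([148.1, 202.9], 0.66)]
knob [([346.5, 182.5], 0.92)]
sample_place [([254.5, 190.7], 0.82)]
bore [([329.8, 185.9], 0.77), ([394.6, 119.2], 0.48)]
beam [([270.8, 192.5], 0.74)]
photometer [([324.9, 188.6], 0.65)]
carriage [([150.7, 201.5], 0.68), ([270.0, 193.3], 0.64), ([329.5, 188.6], 0.58)]
plates [([182.4, 257.8], 0.6), ([439.3, 184.8], 0.31)]
tuberack [([435.6, 188.4], 0.68)]
bottle [([394.5, 119.1], 0.94), ([328.7, 187.2], 0.39)]
```

Run:
```python
import cv2
a=cv2.imread("pics/top0.png");b=cv2.imread("pics/scene0.png")
cv2.imwrite("pics/t0c.png",cv2.resize(a[100:310,80:360],(800,600),interpolation=cv2.INTER_CUBIC))
cv2.imwrite("pics/s0c.png",cv2.resize(b[140:320,190:460],(800,533),interpolation=cv2.INTER_CUBIC))
```

```text
(no output)
```

View pics/t0c.png

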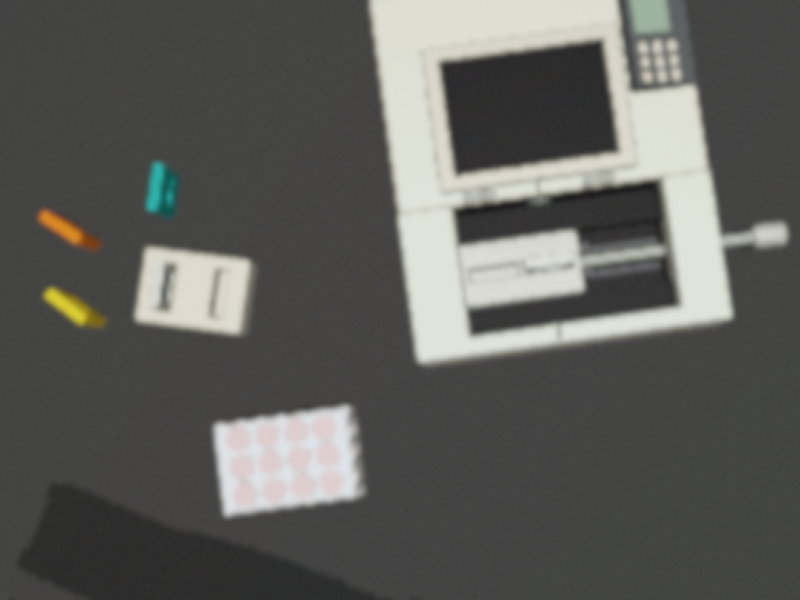

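View pics/s0c.png

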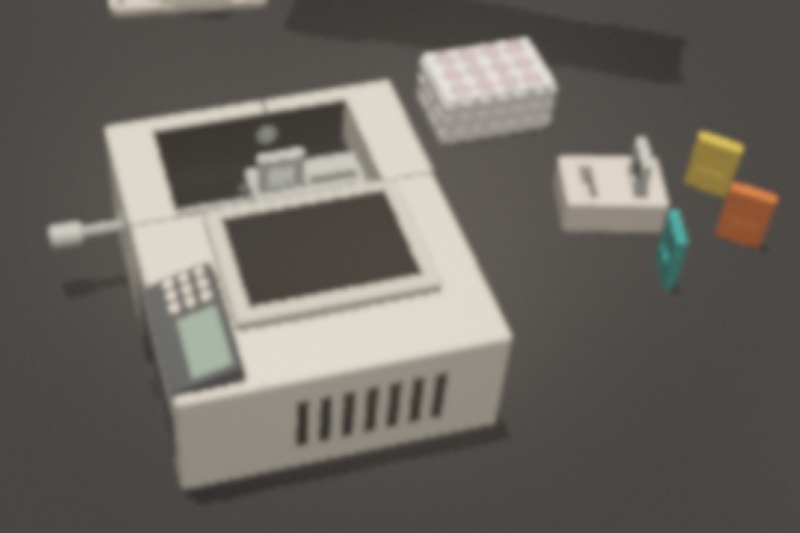

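The top crop shows the dark filter in the block at full-picture pixel (138,201), with the empty slot at (156,203). The look-alikes are turquoise (136,166), orange (104,181) and yellow (105,207). The rear slot is at about (254,194), the knob at (349,182) and the index line at (276,216). I choose the grey one standing in the white block.

```bash
python3 - <<'E'
from h import *
i=bot.camera_info("top");K=np.array(i["intrinsics"]);W=np.linalg.inv(np.array(i["camera_from_world"]))
c=lambda x,y:(80+x*.35,100+y*.35)
for n,uv,z in [("filter top",c(167,288),.078),("empty slot",c(217,294),.038),("standcorners",c(147,248),.038),("",c(253,262),.038),("",c(243,334),.038),("",c(136,320),.038),("rear slot",(254.5,190.7),.06),("rear slot end",c(495,272),.086),("knob",(346.5,182.5),.07),("knob me",c(770,235),.08),("corner FL(x0,+y)",c(732,318),.13),("corner RL",c(418,363),.13),("idx",c(559,331),.13),("idx2",c(540,186),.13),("plates",c(290,460),.061),
 ("compartment",c(457,210),.13),("",c(662,180),.13),("",c(679,302),.13),("",c(470,336),.13)]:
    print(n,atz(K,W,uv,z).round(4))
E
python3 -m inch '[0,0,0,0,0,0,60]'
```

```text
filter top [0.4821 0.4197 0.078 ]
empty slot [0.4793 0.3816 0.038 ]
standcorners [0.5247 0.4495 0.038 ]
 [0.5099 0.3471 0.038 ]
 [0.4404 0.3564 0.038 ]
 [0.4551 0.4593 0.038 ]
rear slot [0.5076 0.1093 0.06  ]
rear slot end [0.4928 0.1119 0.086 ]
knob [ 0.526  -0.1402  0.07  ]
knob me [ 0.5254 -0.1468  0.08  ]
corner FL(x0,+y) [ 0.4443 -0.1031  0.13  ]
corner RL [0.4071 0.1804 0.13  ]
idx [0.4344 0.0532 0.13  ]
idx2 [0.5665 0.0688 0.13  ]
plates [0.32   0.3069 0.061 ]
compartment [0.5454 0.1444 0.13  ]
 [ 0.5708 -0.0422  0.13  ]
 [ 0.4593 -0.0555  0.13  ]
 [0.4308 0.1334 0.13  ]
clock: 1.38
eef_pos: [0.1882, 0.4633, 0.2533]
tool_rot: [0.192, 0.981, 0.0, 0.0]
ft_force: [0.9, 0.4, -0.4]
grip_width: 0.0758
grasp_force: 0.0
```

Run:
```python
from h import *
i=bot.camera_info("wrist"); print(np.round(i["hand_eye"],3)); print(np.round(i["intrinsics"],1))
```

```text
[[-0.001 -0.961 -0.277  0.07 ]
 [ 1.    -0.001  0.001  0.001]
 [-0.001 -0.277  0.961 -0.122]
 [ 0.     0.     0.     1.   ]]
[[293.2   0.  280.3]
 [  0.  293.2 211.3]
 [  0.    0.    1. ]]
```

```bash
python3 -m inch '[40,-7,0,0,0,0.1,60, 80,-14,0,0,0,0.2,60, 120,-21,0,0,0,0.244,60, 160,-28,0,0,0,0.244,60, 200,-35,-5,0,0,0.244,60, 240,-43,-13,0,0,0.244,60, 262,-43,-13,0,0,0.244,60, 262,-43,-13,0,0,0.244,60]'
cat > m.py <<'E'
from h import *
import sys,pickle
tag,*ts=sys.argv[1:]
im,K,W=cam("wrist"); cv2.imwrite(f"pics/{tag}.png",im)
d={"K":K,"W":W}
for t in ts:
    r=bot.spot_point("wrist",t); d[t]=[a["uv"] for a in r]; print(t,[(np.round(a["uv"],1).tolist(),round(a["confidence"],2)) for a in r[:3]])
pickle.dump(d,open(tag+".pkl","wb"))
o=bot.get_obs(); print(o["clock"],np.round(o["eef_pos"],4),np.round(o["tool_rot"],3))
E
python3 m.py a1 filter stand
```

```text
clock: 2.05
eef_pos: [0.4547, 0.4187, 0.2385]
tool_rot: [0.074, 0.997, -0.001, 0.0]
ft_force: [0.1, -0.1, -0.2]
grip_width: 0.0513
grasp_force: 0.0
filter [([363.9, 182.8], 0.83), ([294.0, 212.8], 0.79), ([305.7, 274.5], 0.74)]
stand [([272.1, 210.7], 0.88)]
2.2 [0.4498 0.4201 0.24  ] [ 0.071  0.997 -0.    -0.001]
```

View pics/a1.png

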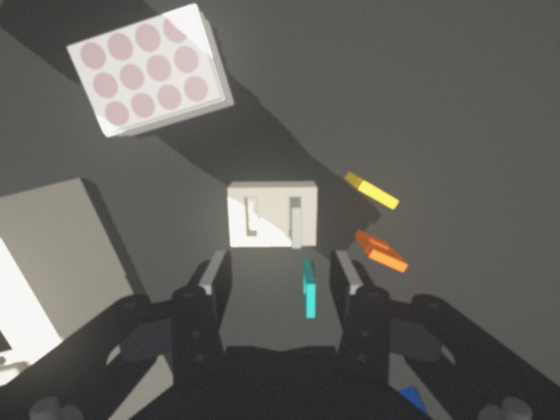

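The wrist view shows the white block at (273,214), with the grey filter standing in its right slot at (296,223). The orange, yellow and turquoise look-alikes are loose beside it.

```bash
python3 -m inch '[5,0,-40,0,0,0,60, 10,0,-75,0,0,0,60, 10,0,-75,0,0,0,60,10,0,-75,0,0,0,60]' | head -2; python3 m.py a2 filter stand
python3 -m inch '[25,-30,0,0,0,0,60,25,-30,0,0,0,0,60, 25,-30,0,0,0,0,60]' | head -2; python3 m.py a3 filter stand
python3 - <<'E'
import cv2,numpy as np
a=[cv2.imread(f"pics/a{i}.png")[110:310,200:400] for i in (2,3)]
cv2.imwrite("pics/a23.png",cv2.resize(np.hstack(a),(800,400),interpolation=cv2.INTER_CUBIC))
E
```

```text
clock: 2.53
eef_pos: [0.4576, 0.4196, 0.1639]
filter [([307.9, 306.0], 0.79), ([381.5, 197.1], 0.78), ([295.9, 233.3], 0.7)]
stand [([268.6, 228.5], 0.97)]
2.6833 [0.4604 0.4217 0.1684] [0.07  0.998 0.002 0.002]
clock: 2.93
eef_pos: [0.4869, 0.3901, 0.1682]
filter [([404.7, 162.8], 0.95), ([323.3, 194.9], 0.76), ([415.6, 229.9], 0.65)]
stand [([293.7, 195.1], 0.91)]
3.0833 [0.4853 0.3911 0.167 ] [0.071 0.998 0.001 0.001]
```

View pics/a23.png

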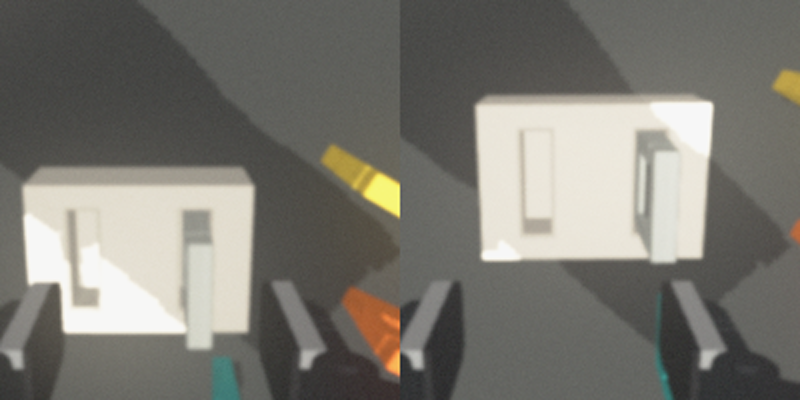

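Left (a2): filter's top face spans crop (187,240)–(213,349). Right (a3): (249,150)–(276,262). The filter stands in the right-hand slot, and it is the grey one.

Run:
```python
from h import *
import pickle
V=[pickle.load(open(f"a{i}.pkl","rb")) for i in (2,3)]
C=[[(187,240),(211,240),(213,349),(188,349)],[(249,150),(277,150),(276,262),(250,262)]]
S=[[(25,185),(252,185),(249,332),(63,332)],[(76,104),(312,103),(303,259),(83,259)]]
f=lambda p:(200+p[0]/2,110+p[1]/2)
for n,C,z in(("top",C,.078),("stand",S,.038)):
  for k in range(4):
    rs=[ray(v["K"],v["W"],f(c[k])) for v,c in zip(V,C)]
    print(n,tri(rs).round(4),[atz(v["K"],v["W"],f(c[k]),z).round(4)[:2] for v,c in zip(V,C)])
  if n=="top":
    m=[np.mean(c,0) for c in C]; print("centre",tri([ray(v["K"],v["W"],f(c)) for v,c in zip(V,m)]).round(4))
o=bot.get_obs(); print(o["eef_pos"],o["tool_rot"],o["grip_width"])
```

```text
top [0.4655 0.4289 0.0701] [array([0.4632, 0.4293]), array([0.4634, 0.4274])]
top [0.4658 0.4384 0.074 ] [array([0.4644, 0.4383]), array([0.4649, 0.4376])]
top [0.5082 0.4333 0.0803] [array([0.51  , 0.4337]), array([0.5088, 0.4333])]
top [0.5069 0.4235 0.08  ] [array([0.5086, 0.4239]), array([0.5073, 0.4233])]
centre [0.4864 0.4311 0.0762]
stand [0.442  0.362  0.0382] [array([0.4424, 0.3624]), array([0.4416, 0.3616])]
stand [0.4548 0.4598 0.0435] [array([0.4562, 0.4604]), array([0.4557, 0.4612])]
stand [0.5262 0.4518 0.0388] [array([0.5267, 0.452 ]), array([0.5264, 0.4519])]
stand [0.5241 0.3531 0.0133] [array([0.5147, 0.3656]), array([0.5117, 0.3518])]
[0.48531538 0.39107066 0.16695974] [7.06474712e-02 9.97500483e-01 1.00409510e-03 8.44633346e-04] 0.051333331323826975
```

```bash
python3 -m inch '[1,38,0,0,0,0,35, 1,40,0,0,0,0,35, 1,40,-30,0,0,0,35, 1,40,-60,0,0,0,35, 1,40,-85,0,0,0,35, 1,40,-99,0,0,0,35, 1,40,-99,0,0,0,35,1,40,-99,0,0,0,35]'; python3 -c "
from h import *
cv2.imwrite('pics/b1.png',bot.camera('wrist'))"
```

```text
clock: 3.75
eef_pos: [0.4853, 0.4307, 0.0659]
tool_rot: [0.07, 0.998, -0.001, -0.001]
ft_force: [-0.5, 0.5, 0.7]
grip_width: 0.0298
grasp_force: 0.0
```

View pics/b1.png

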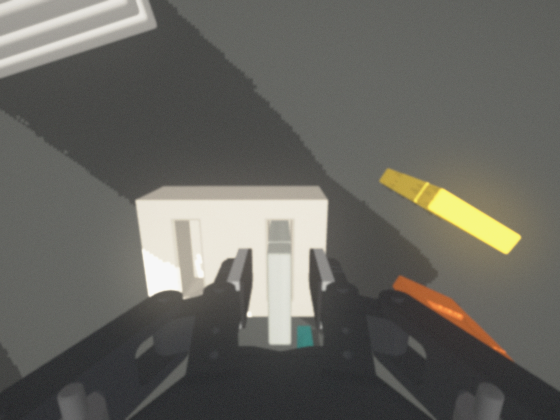

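The grey filter's top sits midway between the pads (about (280,290), pads at 243 and 318), so I close on it and lift.

```bash
python3 -m inch '[0,0,0,0,0,0,0, 0,0,0,0,0,0,0, 0,0,0,0,0,0,0, 0,0,0,0,0,0,0]'; python3 -m inch '[0,0,15,0,0,0,0, 0,0,35,0,0,0,0, 0,0,70,0,0,0,0, 0,0,110,0,0,0,0, 0,0,125,0,0,0,0, 0,0,125,0,0,0,0]'
```

```text
clock: 4.13
eef_pos: [0.4872, 0.4311, 0.0686]
tool_rot: [0.071, 0.997, 0.001, 0.001]
ft_force: [-0.6, 0.2, 6.8]
grip_width: 0.0089
grasp_force: 59.1
clock: 4.63
eef_pos: [0.4885, 0.4322, 0.198]
tool_rot: [0.071, 0.997, 0.004, 0.004]
ft_force: [0.9, 0.0, 0.2]
grip_width: 0.0093
grasp_force: 58.9
```

```bash
python3 -m inch '[2,-35,15,0,0,-0.12,0, 4,-75,18,0,0,-0.24,0, 6,-115,18,0,0,-0.36,0, 8,-155,18,0,0,-0.48,0, 10,-195,18,0,0,-0.6,0, 12,-235,18,0,0,-0.72,0, 12,-235,18,0,0,-0.84,0, 12,-235,18,0,0,-0.84,0]'; python3 -m inch '[1,-40,0,0,0,-0.12,0, 3,-80,0,0,0,-0.24,0, 4,-120,0,0,0,-0.36,0, 6,-160,0,0,0,-0.46,0, 6,-181,0,0,0,-0.46,0, 6,-181,0,0,0,-0.46,0, 6,-181,0,0,0,-0.46,0]'; python3 m.py c1 sample_place beam blank carriage knob filter
```

```text
clock: 5.3
eef_pos: [0.4978, 0.1927, 0.2087]
tool_rot: [0.474, 0.88, -0.0, -0.001]
ft_force: [0.4, 0.1, -0.9]
grip_width: 0.0087
grasp_force: 58.9
clock: 5.88
eef_pos: [0.5042, 0.0142, 0.2088]
tool_rot: [0.66, 0.752, 0.0, -0.001]
ft_force: [-0.2, 0.7, -1.3]
grip_width: 0.0092
grasp_force: 58.9
sample_place [([286.3, 95.5], 0.75)]
beam []
blank [([281.3, 153.6], 0.73)]
carriage [([283.3, 150.9], 0.75)]
knob []
filter []
6.2333 [0.5042 0.0154 0.2092] [ 0.659  0.752  0.    -0.   ]
```

View pics/c1.png

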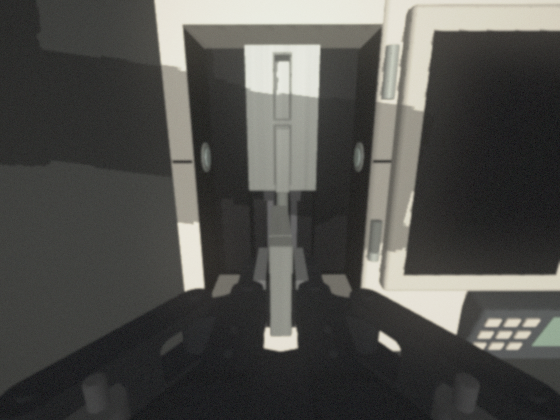

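The wrist view shows the carriage in the compartment: empty rear slot at about (282,87), reference glass at (283,155), index lines at row 161 (columns 182 and 382). The filter is held at (280,290). I zoom in to measure.

```bash
python3 -c "
import cv2
a=cv2.imread('pics/c1.png')[30:230,150:410]
cv2.imwrite('pics/c1z.png',cv2.resize(a,(780,600),interpolation=cv2.INTER_CUBIC))"
```

```text
(no output)
```

View pics/c1z.png

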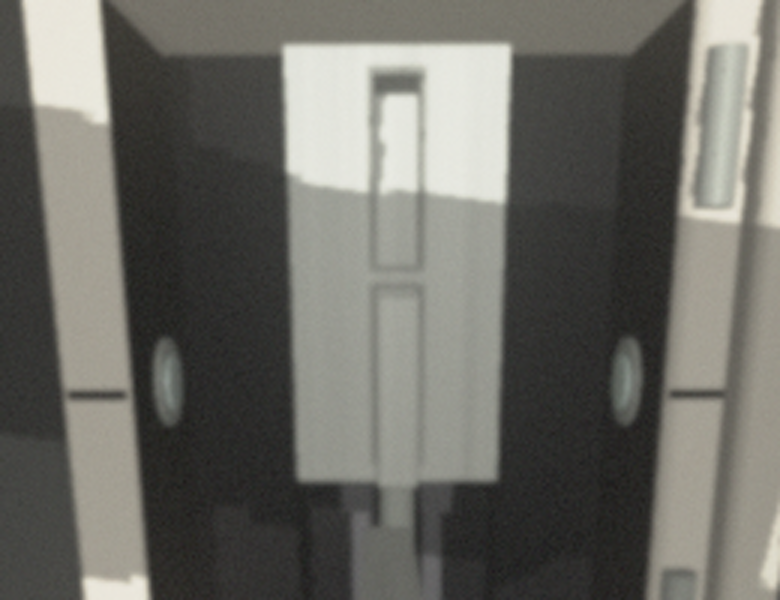

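```bash
cat > p.py <<'E'
from h import *
import pickle
def pts(tag,C,z,f):
    v=pickle.load(open(tag+".pkl","rb"))
    return np.array([atz(v["K"],v["W"],f(c),z) for c in C])
if __name__=="__main__":
    f=lambda p:(150+p[0]/3,30+p[1]/3)
    S=pts("c1",[(369,67),(425,67),(424,270),(371,270)],.086,f)
    B=pts("c1",[(283,44),(512,43),(499,481),(297,482)],.086,f)
    I=pts("c1",[(69,395),(127,395),(670,394),(726,394)],.13,f)
    print(S.round(4),S.mean(0).round(4)); print(B.round(4),B.mean(0).round(4)); print(I.round(4))
    ang=lambda a,b:np.degrees(np.arctan2(*(b-a)[1::-1]))
    print("slot ang",ang(S[3],S[0]),ang(S[2],S[1]),"block",ang(B[3],B[0]),ang(B[2],B[1]),"idx",ang(I[0],I[3])+90, 'size',np.linalg.norm(B[0]-B[1]),np.linalg.norm(B[0]-B[3]))
    print("tool",bot.get_obs()["eef_pos"], R.from_quat(bot.get_obs()["tool_rot"]).as_matrix()[:,1])
E
python3 p.py
```

```text
[[0.483  0.1373 0.086 ]
 [0.4969 0.1392 0.086 ]
 [0.5034 0.0911 0.086 ]
 [0.4895 0.0892 0.086 ]] [0.4932 0.1142 0.086 ]
[[0.4612 0.1397 0.086 ]
 [0.5176 0.1473 0.086 ]
 [0.5325 0.0373 0.086 ]
 [0.4758 0.0296 0.086 ]] [0.4968 0.0885 0.086 ]
[[0.4262 0.0527 0.13  ]
 [0.4392 0.0544 0.13  ]
 [0.5609 0.0705 0.13  ]
 [0.5734 0.0721 0.13  ]]
slot ang 97.66657907204046 97.72828766200176 block 97.547817239637 97.69720009428688 idx 97.5135565185597 size 0.05694812459465561 0.11105264855981102
tool [0.5041829  0.0154231  0.20920312] [ 9.91363750e-01  1.31140780e-01 -1.02745956e-04]
```

Run:
```python
from h import *
i=bot.camera_info("wrist");K=np.array(i["intrinsics"]);H=np.array(i["hand_eye"])
for dx in(0,.9e-3,2e-3):
  for z in(-.009,.057):
    print(dx,z,[proj(K,H,np.array([x*.022+dx,y*.005,z])).round(1).tolist() for x,y in((1,-1),(1,1),(-1,1))])
im=cv2.imread("pics/c1.png").mean(2)
print("rows195-255",im[195:256,275:285].mean(1).round().astype(int).tolist())
print("rows325-345",im[320:350,275:285].mean(1).round().astype(int).tolist())
for r in (212,222,265,310): print(r,"cols258-302",im[r-3:r+3,258:303].mean(0).round().astype(int).tolist())
```

```text
0 -0.009 [[267.4, 249.2], [291.5, 249.2], [290.5, 338.4]]
0 0.057 [[271.7, 207.5], [287.5, 207.4], [287.1, 270.5]]
0.0009 -0.009 [[267.4, 247.2], [291.5, 247.2], [290.5, 336.7]]
0.0009 0.057 [[271.7, 206.1], [287.5, 206.1], [287.1, 269.3]]
0.002 -0.009 [[267.3, 244.8], [291.5, 244.7], [290.5, 334.7]]
0.002 0.057 [[271.6, 204.4], [287.5, 204.4], [287.1, 267.8]]
rows195-255 [107, 107, 107, 107, 108, 107, 107, 107, 107, 106, 105, 102, 102, 102, 102, 102, 101, 102, 102, 101, 101, 100, 101, 100, 101, 101, 100, 101, 100, 100, 100, 101, 100, 100, 100, 100, 100, 101, 101, 107, 114, 111, 105, 101, 101, 102, 101, 102, 101, 103, 109, 121, 133, 140, 142, 143, 143, 142, 143, 143, 143]
rows325-345 [143, 143, 142, 143, 142, 142, 142, 143, 143, 142, 142, 142, 142, 143, 145, 158, 188, 215, 223, 224, 223, 224, 223, 224, 223, 223, 223, 223, 222, 213]
212 cols258-302 [49, 49, 49, 50, 50, 49, 51, 52, 60, 78, 95, 101, 101, 100, 100, 100, 101, 102, 102, 101, 101, 102, 102, 101, 103, 101, 101, 102, 99, 88, 67, 52, 57, 67, 72, 73, 72, 70, 65, 51, 43, 39, 39, 39, 40]
222 cols258-302 [49, 48, 46, 48, 47, 47, 47, 49, 58, 77, 94, 100, 101, 100, 100, 100, 100, 99, 99, 98, 100, 100, 100, 101, 102, 102, 102, 101, 100, 99, 95, 86, 83, 93, 100, 101, 100, 98, 87, 64, 47, 48, 47, 47, 46]
265 cols258-302 [92, 92, 92, 91, 92, 92, 91, 89, 79, 67, 76, 104, 126, 137, 141, 141, 141, 143, 143, 143, 142, 142, 141, 143, 144, 144, 145, 146, 146, 145, 144, 143, 139, 128, 106, 77, 72, 84, 90, 91, 91, 92, 91, 91, 91]
310 cols258-302 [42, 41, 43, 42, 43, 43, 44, 46, 47, 48, 54, 72, 103, 126, 140, 142, 142, 142, 142, 143, 142, 142, 142, 142, 144, 144, 146, 145, 145, 144, 144, 138, 123, 93, 63, 52, 49, 47, 46, 44, 43, 42, 41, 42, 41]
```

```bash
python3 -c "
import cv2
a=cv2.imread('pics/c1.png')[190:350,220:340]
cv2.imwrite('pics/c1f.png',cv2.resize(cv2.convertScaleAbs(a,alpha=1.7),(450,600),interpolation=cv2.INTER_CUBIC))"
```

```text
(no output)
```

View pics/c1f.png

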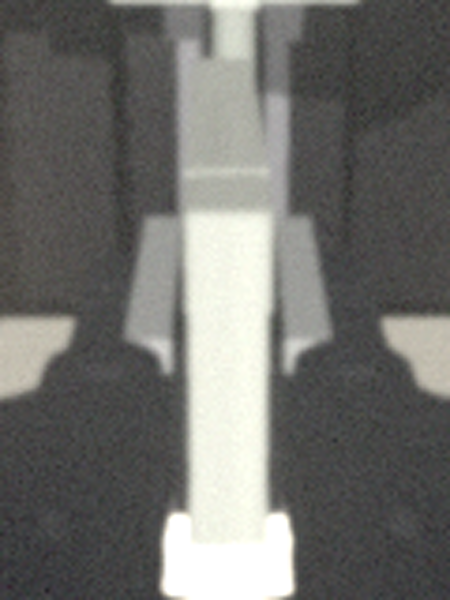

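The contrast-stretched crop shows the held filter upright: rear-top edge at row 246 and front-top edge at 336, columns 269–292. That puts it about 1.0 mm towards the rear of the TCP and about 0.4 mm to the side.

```bash
python3 -m inch '[-4,38,0,0,0,0,0, -8,76,0,0,0,0,0, -11,98,0,0,0,0,0, -11,98,0,0,0,0,0, -11,98,-30,0,0,0,0, -11,98,-54,0,0,0,0, -11,98,-54,0,0,0,0, -11,98,-54,0,0,0,0]'; python3 -m inch '[0,0,0,0,0,0,0,0,0,0,0,0,0,0,0,0,0,0,0,0,0]'; python3 m.py d1 blank
python3 -c "
import cv2
a=cv2.imread('pics/d1.png')[150:350,150:410]
cv2.imwrite('pics/d1z.png',cv2.resize(cv2.convertScaleAbs(a,alpha=1.4),(780,600),interpolation=cv2.INTER_CUBIC))"
```

```text
clock: 6.9
eef_pos: [0.492, 0.112, 0.1544]
tool_rot: [0.66, 0.751, -0.002, -0.001]
ft_force: [-0.4, 0.2, -0.6]
grip_width: 0.0092
grasp_force: 58.9
clock: 7.15
eef_pos: [0.4944, 0.1123, 0.157]
tool_rot: [0.66, 0.751, 0.001, 0.001]
ft_force: [-0.2, 0.4, -0.2]
grip_width: 0.0091
grasp_force: 58.9
blank []
7.25 [0.4939 0.1122 0.1565] [0.66  0.751 0.001 0.001]
```

```bash
for i in 1 2 3 4; do python3 -m inch '[0,0,0,0,0,0,0]' | grep eef; done
```

```text
eef_pos: [0.4936, 0.1122, 0.1561]
eef_pos: [0.4934, 0.1122, 0.1557]
eef_pos: [0.4932, 0.1122, 0.1555]
eef_pos: [0.4932, 0.1122, 0.1554]
```

View pics/d1z.png

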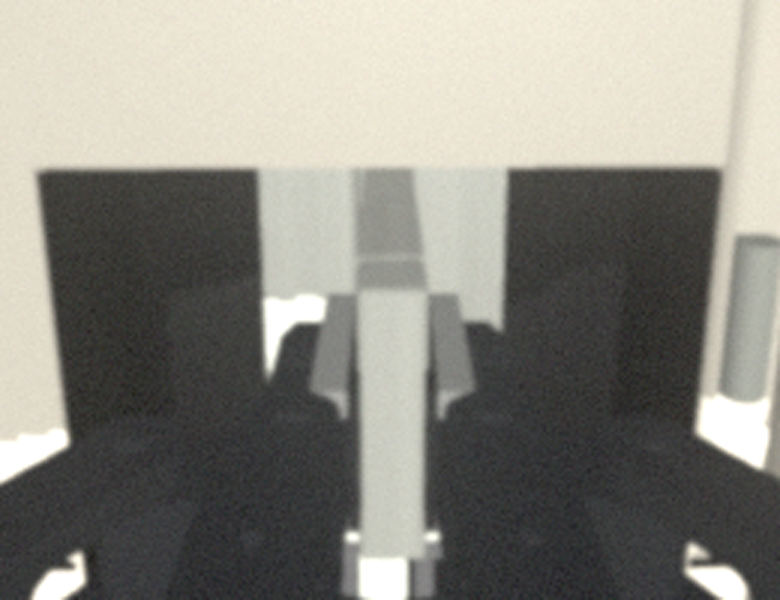

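Run:
```python
import cv2
im=cv2.imread("pics/d1.png")
for r in (212,220,230,255,300): print(r,im[r-2:r+3,260:300].mean((0,2)).round().astype(int).tolist())
```

```text
212 [145, 146, 145, 147, 148, 146, 141, 132, 123, 118, 119, 113, 108, 107, 107, 106, 107, 107, 107, 107, 108, 106, 107, 106, 107, 107, 108, 117, 131, 142, 145, 146, 147, 148, 148, 148, 148, 148, 148, 148]
220 [144, 145, 145, 145, 146, 145, 141, 133, 121, 111, 106, 106, 104, 104, 103, 103, 103, 103, 104, 106, 107, 107, 107, 107, 106, 106, 105, 107, 115, 127, 140, 145, 145, 146, 146, 147, 146, 146, 147, 147]
230 [143, 144, 143, 144, 146, 146, 142, 134, 122, 111, 106, 105, 105, 104, 103, 102, 103, 103, 103, 105, 105, 105, 106, 106, 106, 105, 104, 104, 106, 109, 121, 135, 143, 145, 145, 146, 146, 145, 144, 144]
255 [94, 94, 95, 93, 95, 93, 92, 89, 95, 116, 133, 139, 142, 143, 145, 144, 144, 144, 144, 144, 142, 144, 145, 145, 146, 146, 147, 146, 146, 144, 141, 131, 113, 92, 89, 94, 94, 94, 94, 93]
300 [43, 42, 44, 41, 44, 48, 49, 50, 54, 72, 103, 129, 140, 142, 140, 141, 141, 142, 142, 142, 143, 143, 143, 145, 145, 146, 145, 146, 144, 139, 123, 93, 64, 50, 48, 48, 44, 43, 42, 40]
```

The zoomed view shows the filter over the rear slot: its bottom edges are at 271–287.5 and the slot's left edge at about 267.5. Since that picture the arm has settled to within 1 mm of the target, so I trim and lower in stages.

```bash
python3 -m inch '[-0.3,1,0,0,0,0.003,0, -0.3,1,-5,0,0,0.003,0, -0.3,1,-10,0,0,0.003,0, -0.3,1,-13,0,0,0.003,0, -0.3,1,-16,0,0,0.003,0, -0.3,1,-19,0,0,0.003,0, -0.3,1,-19,0,0,0.003,0,-0.3,1,-19,0,0,0.003,0]'
```

```text
clock: 8.25
eef_pos: [0.4926, 0.1131, 0.1359]
tool_rot: [0.659, 0.752, -0.0, -0.0]
ft_force: [0.4, -0.0, -0.4]
grip_width: 0.0091
grasp_force: 58.9
```

No contact force and about 7 mm into the slot. Continuing down.

```bash
python3 -m inch '[0,0,-4,0,0,0,0, 0,0,-8,0,0,0,0, 0,0,-12,0,0,0,0, 0,0,-15,0,0,0,0, 0,0,-17,0,0,0,0, 0,0,-17,0,0,0,0, 0,0,-17,0,0,0,0]'
```

```text
clock: 8.83
eef_pos: [0.4925, 0.1131, 0.119]
tool_rot: [0.659, 0.752, -0.0, -0.0]
ft_force: [0.2, -0.8, -0.9]
grip_width: 0.0093
grasp_force: 58.9
```

```bash
python3 -m inch '[0,0,-1,0,0,0,0, 0,0,-2,0,0,0,0, 0,0,-3,0,0,0,0, 0,0,-3,0,0,0,0]'
```

```text
clock: 9.17
eef_pos: [0.4932, 0.1132, 0.1166]
tool_rot: [0.659, 0.752, 0.0, 0.0]
ft_force: [-0.1, -2.1, 0.9]
grip_width: 0.0092
grasp_force: 59.1
```

```bash
python3 -m inch '[0,0,0,0,0,0,12, 0,0,0,0,0,0,25, 0,0,0,0,0,0,30, 0,0,0,0,0,0,30, 0,0,0,0,0,0,30, 0,0,0,0,0,0,30]'; python3 -m inch '[0,0,15,0,0,0,30, 0,0,40,0,0,0,30, 0,0,80,0,0,0,30, 0,-20,110,0,0,0,30, 4,-60,110,0,0,0,30, 10,-100,110,0,0,0,30, 10,-100,110,0,0,0,30, 10,-100,110,0,0,0,30]'; python3 -m inch '[0,0,0,0,0,0,30,0,0,0,0,0,0,30,0,0,0,0,0,0,30]'; python3 m.py e1 filter blank sample_place
python3 -c "
import cv2
a=cv2.imread('pics/e1.png')[30:230,150:410]
cv2.imwrite('pics/e1z.png',cv2.resize(a,(780,600),interpolation=cv2.INTER_CUBIC))"
```

```text
clock: 9.67
eef_pos: [0.4928, 0.1134, 0.1163]
tool_rot: [0.659, 0.752, 0.0, -0.0]
ft_force: [0.5, 0.5, 0.0]
grip_width: 0.0253
grasp_force: 0.0
clock: 10.33
eef_pos: [0.503, 0.0113, 0.2265]
tool_rot: [0.661, 0.751, 0.0, 0.0]
ft_force: [0.4, -0.1, -0.4]
grip_width: 0.0254
grasp_force: 0.0
clock: 10.58
eef_pos: [0.5026, 0.0144, 0.226]
tool_rot: [0.658, 0.753, -0.0, -0.0]
ft_force: [0.7, 0.3, -0.2]
grip_width: 0.0255
grasp_force: 0.0
filter [([285.5, 92.6], 0.57)]
blank [([281.4, 152.0], 0.68)]
sample_place [([284.8, 92.4], 0.93), ([284.6, 344.5], 0.32)]
10.7833 [0.5028 0.0141 0.2262] [ 0.658  0.753 -0.    -0.   ]
```

View pics/e1z.png

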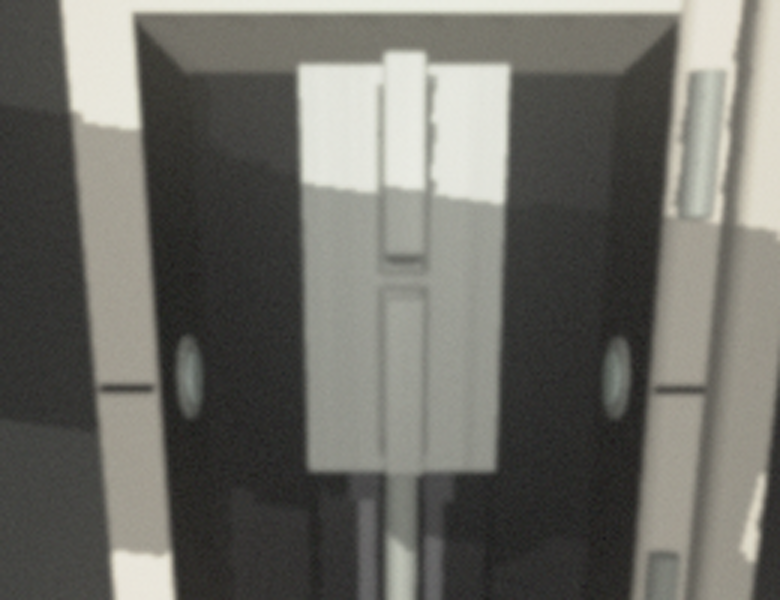

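The filter's top face now stands in the rear slot (crop 384–426, rows 52–257). The blank is still in front. I check the height numerically and work out the way to the knob.

Run:
```python
from h import *
import pickle
v=pickle.load(open("e1.pkl","rb"))
ex=np.array([-.132,.991,0]);ey=np.array([-.991,-.132,0]);c=np.array([.4932,.1142,0])
for z in (.123,.126,.132):
    print(z,[((proj(v["K"],v["W"],c+a*.022*ex+b*.005*ey+[0,0,z])-[150,30])*3).round(0).tolist() for a,b in((1,1),(1,-1),(-1,-1),(-1,1))])
im=cv2.imread("pics/e1.png").mean(2); print(im[100:125,280:290].mean(1).round().astype(int).tolist())
print("knob pred",c-(208+55)*.001*ex)
```

```text
0.123 [[385.0, 59.0], [428.0, 59.0], [426.0, 260.0], [385.0, 260.0]]
0.126 [[384.0, 55.0], [429.0, 55.0], [426.0, 259.0], [385.0, 259.0]]
0.132 [[384.0, 48.0], [430.0, 48.0], [427.0, 259.0], [385.0, 258.0]]
[162, 161, 161, 161, 161, 161, 161, 160, 161, 160, 160, 160, 158, 152, 137, 115, 104, 113, 130, 137, 136, 139, 147, 151, 146]
knob pred [ 0.527916 -0.146433  0.      ]
```

```bash
python3 -m inch '[5,-40,0,0,0,0,35, 11,-80,0,0,0,0,35, 17,-120,0,0,0,0,35, 23,-160,0,0,0,0,35, 29,-200,-10,0,0,0,40, 32,-220,-26,0,0,0,40, 32,-220,-26,0,0,0,40, 32,-220,-26,0,0,0,40]'; python3 -m inch '[0,0,0,0,0,0,40,0,0,0,0,0,0,40,0,0,0,0,0,0,40]'|grep eef; python3 m.py f1 knob bore
python3 -m inch '[-2,30,-40,0,0,0,40,-2,30,-40,0,0,0,40,-2,30,-40,0,0,0,40,-2,30,-40,0,0,0,40,-2,30,-40,0,0,0,40]'|grep eef; python3 m.py f2 knob bore
python3 - <<'E'
from h import *
import pickle
V=[pickle.load(open(f"f{i}.pkl","rb")) for i in(1,2)]
for t in("knob","bore"):
    print(t,tri([ray(v["K"],v["W"],v[t][0]) for v in V if v[t]]).round(4),[atz(v["K"],v["W"],v[t][0],.07).round(4) for v in V if v[t]])
bot.camera("wrist"); 
for s in bot.silhouettes("wrist","knob")[:2]:
    ys,xs=np.nonzero(s["mask"]); print(s["confidence"],xs.min(),xs.max(),ys.min(),ys.max(),s["uv"])
a=[cv2.imread(f"pics/f{i}.png")[60:360,130:430] for i in(1,2)]
cv2.imwrite("pics/f12.png",cv2.resize(np.hstack(a),(800,400),interpolation=cv2.INTER_CUBIC))
E
```

```text
clock: 11.45
eef_pos: [0.534, -0.2073, 0.1988]
tool_rot: [0.66, 0.752, -0.0, -0.002]
ft_force: [-0.3, 0.6, 0.3]
grip_width: 0.034
grasp_force: 0.0
eef_pos: [0.5353, -0.2054, 0.2013]
knob [([279.4, 140.4], 0.71)]
bore [([281.4, 68.3], 0.69)]
11.85 [ 0.5352 -0.2058  0.201 ] [0.658 0.753 0.    0.001]
eef_pos: [0.5339, -0.1774, 0.1617]
knob [([277.0, 183.0], 0.73)]
bore [([278.8, 105.5], 0.84)]
12.4167 [ 0.5338 -0.1777  0.1617] [0.659 0.752 0.    0.001]
knob [ 0.5277 -0.1457  0.0762] [array([ 0.5273, -0.146 ,  0.07  ]), array([ 0.5281, -0.1468,  0.07  ])]
bore [ 0.5223 -0.0946  0.0908] [array([ 0.5216, -0.091 ,  0.07  ]), array([ 0.5225, -0.0933,  0.07  ])]
0.9 261 292 106 205 [276.8, 171.6]
```

View pics/f12.png

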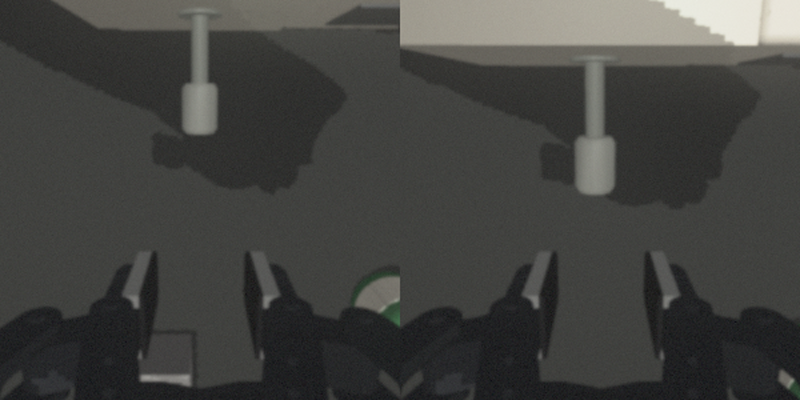

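The knob shows at crop (199,108) and (595,165), midway between the pads. Triangulated centre: (0.528, -0.146), height about 0.07–0.076.

```bash
python3 -m inch '[-6,31,0,0,0,0,45, -6,31,0,0,0,0,45, -6,31,-30,0,0,0,45, -6,31,-60,0,0,0,45, -6,31,-80,0,0,0,45, -6,31,-89,0,0,0,45, -6,31,-89,0,0,0,45, -6,31,-89,0,0,0,45]';python3 -m inch '[0,0,0,0,0,0,45,0,0,0,0,0,0,45,0,0,0,0,0,0,45]'
```

```text
clock: 13.18
eef_pos: [0.5272, -0.1461, 0.0717]
tool_rot: [0.659, 0.752, -0.0, 0.0]
ft_force: [0.1, -0.4, 0.6]
grip_width: 0.038
grasp_force: 0.0
clock: 13.43
eef_pos: [0.528, -0.1461, 0.0728]
tool_rot: [0.659, 0.752, 0.001, 0.001]
ft_force: [-0.4, -1.0, 0.9]
grip_width: 0.0386
grasp_force: 0.0
```

```bash
python3 -m inch '[0,0,0,0,0,0,0, 0,0,0,0,0,0,0, 0,0,0,0,0,0,0, 0,0,0,0,0,0,0, 0,0,0,0,0,0,0]'; python3 -m inch '[0,0,0,0,0,0,0, 0,0,0,0,0,0,0,0,0,0,0,0,0,0]'; python3 -c "
from h import *
print(bot.get_obs()['ft_torque'])"
```

```text
clock: 13.85
eef_pos: [0.5272, -0.146, 0.0716]
tool_rot: [0.659, 0.752, 0.0, 0.001]
ft_force: [0.9, -1.1, 1.1]
grip_width: 0.0202
grasp_force: 58.5
clock: 14.1
eef_pos: [0.527, -0.146, 0.0714]
tool_rot: [0.659, 0.752, -0.0, 0.0]
ft_force: [1.1, -2.2, 1.4]
grip_width: 0.0202
grasp_force: 58.6
[-0.33628375 -0.07119608 -0.03733346]
```

```bash
python3 -m inch '[0.3,-2,0,0,0,0,0, 0.6,-4.5,0,0,0,0,0, 0.9,-7,0,0,0,0,0, 1.3,-9.5,0,0,0,0,0, 1.6,-12,0,0,0,0,0, 1.9,-14.5,0,0,0,0,0, 2.2,-16.5,0,0,0,0,0, 2.2,-16.5,0,0,0,0,0]'
```

```text
clock: 14.77
eef_pos: [0.5285, -0.1592, 0.071]
tool_rot: [0.658, 0.753, 0.002, -0.003]
ft_force: [0.6, 7.3, 2.8]
grip_width: 0.0205
grasp_force: 58.8
```

```bash
python3 -m inch '[0.3,-2.5,0,0,0,0,0, 0.7,-5,0,0,0,0,0, 1,-7.5,0,0,0,0,0, 1.3,-10,0,0,0,0,0, 1.7,-12.5,0,0,0,0,0, 2,-15,0,0,0,0,0, 2.3,-17.5,0,0,0,0,0, 2.3,-17.5,0,0,0,0,0]'; python3 -m inch '[0.3,-2.5,0,0,0,0,0, 0.7,-5,0,0,0,0,0, 1,-7.5,0,0,0,0,0, 1.3,-10,0,0,0,0,0, 1.7,-12.5,0,0,0,0,0, 2,-15,0,0,0,0,0, 2.3,-17.5,0,0,0,0,0, 2.3,-17.5,0,0,0,0,0]'; for i in 1 2; do python3 -m inch '[0,0,0,0,0,0,0, 0,0,0,0,0,0,0,0,0,0,0,0,0,0]';done
```

```text
clock: 15.43
eef_pos: [0.5307, -0.1764, 0.0708]
tool_rot: [0.658, 0.753, 0.002, -0.003]
ft_force: [0.2, 8.3, 2.6]
grip_width: 0.0202
grasp_force: 58.8
clock: 16.1
eef_pos: [0.5328, -0.1935, 0.0705]
tool_rot: [0.658, 0.753, 0.002, -0.003]
ft_force: [-0.0, 9.4, 2.1]
grip_width: 0.0201
grasp_force: 58.7
clock: 16.35
eef_pos: [0.5329, -0.1935, 0.0705]
tool_rot: [0.658, 0.753, 0.002, -0.003]
ft_force: [0.2, 8.4, 2.0]
grip_width: 0.0205
grasp_force: 58.7
clock: 16.6
eef_pos: [0.5328, -0.1935, 0.0705]
tool_rot: [0.658, 0.753, 0.002, -0.003]
ft_force: [0.6, 9.8, 1.5]
grip_width: 0.02
grasp_force: 58.7
```

```bash
python3 -m inch '[0.2,-1.6,0,0,0,0,0, 0.4,-3.2,0,0,0,0,0, 0.6,-4.8,0,0,0,0,0, 0.6,-4.8,0,0,0,0,0, 0.6,-4.8,0,0,0,0,0, 0.6,-4.8,0,0,0,0,0]'
python3 - <<'E'
from h import *
ex=np.array([-.132,.991,0])
for n in("top","scene"):
    ims=[cam(n) for _ in range(4)]; im=np.mean([i[0] for i in ims],0); K,W=ims[0][1:]
    cv2.imwrite(f"pics/g_{n}.png",im.astype(np.uint8))
    for t in("filter","blank","sample_place","beam"):
        print(n,t,[(np.round(a["uv"],1).tolist(),round(a["confidence"],2)) for a in bot.spot_point(n,t)[:3]])
    b=np.array([.5,.0625,.06]);print("pred filter/blank/beam",proj(K,W,b),proj(K,W,b-.052*ex),proj(K,W,b+[0,0,.04]))
    if n=="top":
        g=im.mean(2)
        # profiles along ex over the slab top (z=.126) and the index rims
        for y in(0,):
            s=np.arange(-.09,.05,.001)
            P=np.array([[proj(K,W,np.r_[b[:2],.126]+a*ex+k*np.array([-.991,-.132,0])) for a in s] for k in(-.003,0,.003)],np.float32)
            print("slab",list(zip((s*1000).round().astype(int).tolist(),cv2.remap(g.astype(np.float32),P[...,0],P[...,1],1).mean(0).round().astype(int).tolist())))
        for k in(.068,-.068):
            s=np.arange(-.012,.0125,.001)
            P=np.array([[proj(K,W,np.r_[b[:2],.13]+a*ex+(k+q)*np.array([-.991,-.132,0])) for a in s] for q in(-.002,0,.002)],np.float32)
            print("idx",k,cv2.remap(g.astype(np.float32),P[...,0],P[...,1],1).mean(0).round().astype(int).tolist())
E
```

```text
clock: 17.1
eef_pos: [0.5334, -0.198, 0.0704]
tool_rot: [0.658, 0.753, 0.003, -0.004]
ft_force: [0.4, 9.0, 2.2]
grip_width: 0.0205
grasp_force: 58.7
top filter [([110.4, 211.3], 0.49), ([140.0, 167.0], 0.47), ([107.1, 181.7], 0.47)]
top blank [([292.5, 188.4], 0.58)]
top sample_place [([272.1, 193.3], 0.75)]
top beam [([266.8, 195.4], 0.75)]
pred filter/blank/beam [271.73640279 193.28273041] [290.64451557 190.55476694] [271.74088269 191.75941084]
slab [(-90, 140), (-89, 138), (-88, 137), (-87, 135), (-86, 133), (-85, 132), (-84, 134), (-83, 137), (-82, 143), (-81, 154), (-80, 165), (-79, 177), (-78, 188), (-77, 198), (-76, 203), (-75, 207), (-74, 210), (-73, 211), (-72, 212), (-71, 212), (-70, 213), (-69, 214), (-68, 214), (-67, 214), (-66, 214), (-65, 213), (-64, 213), (-63, 212), (-62, 211), (-61, 211), (-60, 210), (-59, 210), (-58, 210), (-57, 210), (-56, 211), (-55, 211), (-54, 212), (-53, 213), (-52, 214), (-51, 215), (-50, 215), (-49, 215), (-48, 215), (-47, 214), (-46, 213), (-45, 212), (-44, 211), (-43, 211), (-42, 210), (-41, 210), (-40, 209), (-39, 209), (-38, 209), (-37, 2
[... 855 characters left out ...]
 75), (41, 75), (42, 75), (43, 76), (44, 77), (45, 78), (46, 78), (47, 78), (48, 78), (49, 78)]
idx 0.068 [222, 222, 222, 222, 222, 222, 220, 218, 215, 208, 201, 195, 192, 190, 194, 201, 207, 212, 216, 219, 220, 222, 222, 222, 222]
idx -0.068 [216, 215, 215, 215, 215, 215, 214, 212, 209, 205, 200, 195, 191, 194, 198, 202, 207, 212, 214, 215, 216, 216, 216, 216, 216]
scene filter [([281.1, 210.6], 0.78), ([427.8, 203.1], 0.73), ([419.2, 233.2], 0.58)]
scene blank [([269.1, 211.8], 0.58), ([236.4, 230.2], 0.17)]
scene sample_place [([284.6, 207.3], 0.74)]
scene beam [([286.0, 199.5], 0.71)]
pred filter/blank/beam [284.80535132 208.80618896] [267.3909755 211.9178211] [284.92307794 198.85310596]
```

Run:
```python
from h import *
ex=np.array([-.132,.991,0]);ey=np.array([-.991,-.132,0]);b=np.array([.5,.0625,0])
i=bot.camera_info("top");K=np.array(i["intrinsics"]);W=np.linalg.inv(np.array(i["camera_from_world"]))
for n in("top0","g_top"):
    g=cv2.imread(f"pics/{n}.png").mean(2).astype(np.float32)
    for z,ks in((.086,(-.022,-.019,-.016)),(.086,(.016,.019,.022)),(.126,(-.002,0,.002))):
        s=np.arange(-.11,.10,.0005)
        P=np.array([[proj(K,W,b+[0,0,z]+a*ex+k*ey) for a in s] for k in ks],np.float32)
        p=cv2.GaussianBlur(cv2.remap(g,P[...,0],P[...,1],1).mean(0)[None],(0,0),2)[0]
        d=np.gradient(p)
        pk=[(round(1000*s[j],1),round(float(d[j]),1)) for j in range(2,len(s)-2) if abs(d[j])>1.3 and abs(d[j])==max(abs(d[j-2:j+3]))]
        print(n,z,ks[1],pk)
```

```text
top0 0.086 -0.019 [(np.float64(-108.0), -3.4), (np.float64(-39.5), 1.3), (np.float64(-31.0), 9.6), (np.float64(79.0), -2.0), (np.float64(85.0), 2.5)]
top0 0.086 0.019 [(np.float64(-108.5), -3.1), (np.float64(-102.5), 2.0), (np.float64(-30.5), 9.5), (np.float64(79.5), -1.9), (np.float64(85.0), 2.4)]
top0 0.126 0 [(np.float64(-108.5), -2.9), (np.float64(-101.0), 2.3), (np.float64(-28.0), 5.4), (np.float64(21.5), -2.4), (np.float64(83.0), 2.3)]
g_top 0.086 -0.019 [(np.float64(-108.0), -3.4), (np.float64(-83.0), 9.5), (np.float64(30.5), -10.1), (np.float64(81.5), 9.8)]
g_top 0.086 0.019 [(np.float64(-108.5), -3.0), (np.float64(-102.5), 2.0), (np.float64(-83.0), 9.1), (np.float64(30.5), -9.1), (np.float64(81.5), 9.2)]
g_top 0.126 0 [(np.float64(-108.5), -2.9), (np.float64(-101.0), 2.4), (np.float64(-79.5), 5.7), (np.float64(-31.0), -4.2), (np.float64(-25.5), 3.0), (np.float64(22.0), -3.4), (np.float64(30.5), -6.3), (np.float64(79.5), 9.5)]
```

Travel comes out at 52.3 mm from both the camera and the arm. The filter is within about 1 mm of the beam, the knob is held steady and the side force is under 1 N. Handing in.

```bash
python3 -m inch '[0,0,0,0,0,0,0, 0,0,0,0,0,0,0,0,0,0,0,0,0,0]'; python3 -c "
from workcell import bot
print(bot.job_done())"
```

```text
clock: 18.15
eef_pos: [0.5334, -0.198, 0.0704]
tool_rot: [0.658, 0.753, 0.002, -0.004]
ft_force: [-0.2, 9.3, 1.6]
grip_width: 0.0202
grasp_force: 58.7
the job is handed in; nothing more can be done
None
```

I handed the job in at about 18 s, with no verdict returned: the filter stands fully down in the rear place, the rod is drawn out 52 mm with the filter within about 1 mm of the beam by my measurements, the gripper still holds the knob, and the reference glass is still in the front place.

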